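# Set the code on the die case

## Task

Set the two-dial code on the lid of the grey steel die case: first turn the large dial until its white pointer aims at the group of 3 pips, then turn the small dial until its pointer aims at the group of 2 pips. Leave both dials standing there and let go.

Things in the scene. Friction and masses are not known exactly. Their poses are not given: they have to be found in the camera images.
- large_dial (a joint): angle (rad) of the large black dial on the die case's lid, clockwise from above positive; light friction, no clicks or spring. Black pips on its aluminium plate (124 mm across): 1 pip at 0, 2 at 0.698, 3 at 1.396, 4 at 2.094 rad. Seen from the case's front, the pointer then aims 60 deg left of straight back, 20 left, 20 right, 60 right. Stops at -0.3, 2.4. Either dial may be the left one
- large_dial_grip (a point): grip of the large dial: upright bar 68 mm long, 14 thick, 36 high, across a disc 76 mm wide, 8 thick, on the 6 mm plate. The point is on the dial's axis, 12 mm below the bar's top, 24 above the disc, 113 above the bench. x: level, along the bar to its pointing end (white line on top of that half, white tick on the disc's edge); y: across the bar; z: up. Turns with the dial
- small_dial (a joint): angle (rad) of the small black dial on the die case's lid, clockwise from above positive; light friction, no clicks or spring. Black pips on its aluminium plate (92 mm across): 1 pip at 0, 2 at 0.698, 3 at 1.396, 4 at 2.094 rad. Seen from the case's front, the pointer then aims 60 deg left of straight back, 20 left, 20 right, 60 right. Stops at -0.3, 2.4. Either dial may be the left one
- small_dial_grip (a point): grip of the small dial: upright bar 42 mm long, 14 thick, 36 high, across a disc 46 mm wide, 8 thick, on the 6 mm plate. The point is on the dial's axis, 12 mm below the bar's top, 24 above the disc, 113 above the bench. x: level, along the bar to its pointing end (white line on top of that half, white tick on the disc's edge); y: across the bar; z: up. Turns with the dial
- case: fixed die case: low grey steel box, dark lid, 206 mm deep (x) by 366 wide (y), 75 high. Origin: centre of its underside, on the bench; x points to its back, away from the robot. The dials stand on the lid 20 mm in front of its middle, 90 mm to either side. Also on the lid: a flat brass key lock at the front, a loose brass fitting 38 mm tall, 70 to 80 mm behind the middle, between the dials

How it is judged:
By the outcome, as a careful person would: the job done as asked, in the order asked, and still so for the second after the job is handed in, with the robot touching nothing.
It also fails if it takes over 48 s, if anything falls off the work surface, if the arm or the gripper's body presses on something with over 40 N, if the wrist force passes 120 N, or if a joint passes its speed limit or range.

## Robot

A 6-joint arm with a two-finger parallel gripper is mounted at the origin on the work surface. World frame = base frame: x ahead of the robot, y to its left, z up, the work surface at z = 0. Lengths are in m, angles in rad, forces in N, time in s.
With the tool pointing down it reaches from about 0.35 to 0.975 m from the base axis. Payload 4.9 kg.
Tool frame: the origin (TCP) lies at the very end of the fingers, on their centre line; the grasp point (between the pads) lies 19 mm behind it; z points along the fingers, y is the direction in which the jaws open and shut (so a half turn about z gives the same grasp; the last joint's range is limited). The gripper opens to 85 mm and grips with 20 to 120 N. Pads are 22 mm wide; open, the fingers measure 114 mm over their backs; the gripper's body (76 mm by 85 mm) begins 54 mm behind the grasp point. The pads swing forward as they close: fully open they stand 13 mm farther back than shut.
Start: joints at [-1.391, 0.053, 1.613, -0, 1.476, -0.119], TCP at [0.184, -0.597, 0.231] pointing down, gripper open.
Joint ranges: [-3.01, 3.01], [-1.01, 2.22], [0.06, 2.58], [-1.02, 4.17], [0.09, 2.62], [-3.14, 3.14]. Speed limits (rad/s): [2.57, 2.57, 3.14, 3.14, 3.14, 3.14].

## Interface

Orientations are given as a rotation vector (axis times angle).
In Python, from station import ctrl gives the robot as it stands.
- The arm moves only by the tool apply_moves, never from a script. Its argument "deltas" is a list of rows, each a list of 5 numbers: the shift along the tool's x, y, z in m, then the turn about the tool's z in rad, then the gripper's target within -1 to 1 (fully open at 1, half-way at 0, shut at -1). A call has exactly 8 rows; each row shifts and turns the pose as measured when the row begins, along the tool's axes as they then stand; what a row does not reach is not made up. A row lasts 1/8 s, in which the tool goes at most 62.5 mm and 10.7 degrees, less where a joint would pass 70% of its speed; a pose out of reach is approached as far as the arm can. A call with a gripper value outside its range is refused whole. The fingers move at their own pace and stop on an object; "grip_force" is the grip in N (left out, the last holds). Time passes only in rows, so rows that do not move let the fingers close, or fill a call up. It gives the time, the measured TCP pose, the force and the opening at its end, in the units of the state.
- ctrl.get_obs(): the state, without advancing time (a new reading comes with each control period).
- ctrl.get_image(name): name is "side" or "top"; returns a dict with "img" (384x512x3 uint8, red, green, blue), "range_z" (384x512 float32, m along the optical axis (not along the pixel's ray), 0 where there is no reading), "mtx" (3x3 intrinsics, pixels), "k1" (the pictures are not rectified: a ray, as slopes to the right and down, at radius r is drawn at 1 + k1 r^2 times it, then the intrinsics apply), "eye" and "attitude" of the camera in the world. Camera axes: x right, y down, z forward; pixel columns grow to the right and rows downward; lengths in m; the calibration is good to about 2 mm. A picture is of the moment at which its call begins.
- ctrl.finish_job(): hands the job in, once; it reports no verdict.
Trained networks look in a picture, given as the dict that the camera call returned (one of the last four; its "shot" number tells which), for a name from the list of things; names that differ only in an ending like _2 or _b are one class to them, and where a whole thing is asked for, a point or a joint stands for the part that bears it (a point fixed in the world has none). Each returns a list of dicts, best first, with "confidence" (0 to 1); they miss things now and then, are a little off and sometimes report something else, mostly with a low value. They report only what shows in the picture. A call takes as long as a camera call.
- ctrl.search_frame(picture, target): "extent" ([left, top, width, height] in pixels, round what is visible of it).
- ctrl.spot_point(picture, target): "uv" ([column, row] in pixels: a listed point, or the origin of a listed thing).
The state is a dict: "t": time; "q": joint angles; "dq": joint speeds; "effort": joint torques, N m; "tool_pos": TCP position; "tool_rot": TCP orientation; "contact_force": force on the tool from outside, world axes, zero at the start; "wrist_torque": the same for the moment, N m; "opening": finger opening in m.
Only numpy, scipy, OpenCV 4.12 (cv2) and the standard library are available. Lean on these libraries where they do the work, as an engineer would, in place of code of your own. Each camera call takes 0.05 s, during which the arm holds its last target.

## Working session

There is one attempt and no reset: what is moved stays moved. The work goes in short steps, Python scripts to look and compute and a tool call to move; the robot and the scene stay as the last step left them, time stands still between calls to the robot, and variables do not carry over. Pictures are saved under pics/ and viewed, and the job is handed in when it is done.

Besides the shell and the picture viewer there is one more tool, called after "Call:" by a JSON object that holds its "fn" and its "kwargs", one argument or row to a line. apply_moves: Moves the arm, as the interface text tells. Its arguments: {"type":"object","properties":{"deltas":{"type":"array"},"grip_force":{"type":"number"}},"required":["deltas"]}

```bash
mkdir -p pics; ls; cat > h.py <<'E'
from station import ctrl
import numpy as np, cv2
def save(p,n): cv2.imwrite('pics/'+n,cv2.cvtColor(p['img'],cv2.COLOR_RGB2BGR))
def R(p):
    a=np.array(p['attitude'],float)
    return a if a.shape==(3,3) else cv2.Rodrigues(a.reshape(3,1))[0]
def ray(p,uv):
    m=np.array(p['mtx'],float)
    d=np.array([p['k1'],0,0,0,0],float)
    s=cv2.undistortPoints(np.array([[uv]],float),m,d)[0,0]
    return R(p)@np.array([s[0],s[1],1.0])
def atz(p,uv,z):
    r=ray(p,uv);e=np.array(p['eye'],float);return e+r*(z-e[2])/r[2]
def depthpt(p,uv):
    c,r=int(round(uv[0])),int(round(uv[1])); w=p['range_z'][r-1:r+2,c-1:c+2]; w=w[w>0]
    return np.array(p['eye'])+ray(p,uv)*np.median(w) if len(w) else None
def proj(p,X):
    rv=R(p).T@(np.array(X,float)-np.array(p['eye']))
    s=rv[:2]/rv[2]; s=s*(1+p['k1']*(s@s)); m=np.array(p['mtx']); return m[0,0]*s[0]+m[0,2],m[1,1]*s[1]+m[1,2]
def tri(a,ua,b,ub):
    ra,rb=ray(a,ua),ray(b,ub);ra/=np.linalg.norm(ra);rb/=np.linalg.norm(rb)
    ea,eb=np.array(a['eye']),np.array(b['eye'])
    t=np.linalg.lstsq(np.c_[ra,-rb],eb-ea,rcond=None)[0]
    A,B=ea+t[0]*ra,eb+t[1]*rb
    return (A+B)/2,np.linalg.norm(A-B)
E
cat > s1.py <<'E'
from h import *
T=ctrl.get_image('top');S=ctrl.get_image('side')
save(T,'top1.png');save(S,'side1.png')
print(T['eye'],T['attitude'],T['mtx'],T['k1'],S['eye'])
for n in ['large_dial_grip','small_dial_grip','case']:
    a=ctrl.spot_point(T,n);b=ctrl.spot_point(S,n)
    print(n,a[:2],b[:2])
    if a and b:print(tri(T,a[0]['uv'],S,b[0]['uv']),depthpt(T,a[0]['uv']),depthpt(S,b[0]['uv']))
print(ctrl.get_obs())
E
python3 s1.py
```

```text
pics
[0.47400435 0.01295628 0.92378785] [-2.17953522  2.14971666 -0.11251428] [[495.75485205   0.         261.59504249]
 [  0.         495.75485205 195.02835387]
 [  0.           0.           1.        ]] -0.16232913125132536 [ 0.49528356 -0.45875178  0.5174926 ]
large_dial_grip [{'uv': [290.0, 204.5], 'confidence': 0.97}] [{'uv': [254.9, 206.0], 'confidence': 0.6}]
(array([ 0.54667245, -0.03042645,  0.11575218]), np.float64(0.0013070260475293077)) [ 0.54525317 -0.02994006  0.12432037] [ 0.54687809 -0.03411047  0.11924442]
small_dial_grip [{'uv': [179.0, 184.6], 'confidence': 0.57}] [{'uv': [257.9, 144.1], 'confidence': 0.92}]
(array([0.57515693, 0.15474431, 0.10566869]), np.float64(0.005074557978941323)) [0.57541894 0.15154624 0.1237559 ] [0.57002479 0.13411623 0.11930264]
case [{'uv': [243.1, 191.2], 'confidence': 0.88}] []
{'t': 0.4, 'q': array([-1.39105595e+00,  5.28118359e-02,  1.61310315e+00,  1.20147982e-05,
        1.47597745e+00, -1.18996891e-01]), 'dq': array([-1.40953538e-04, -1.75229491e-04, -2.04943669e-03,  1.03439859e-03,
        5.55438786e-05, -2.69023062e-04]), 'effort': array([-1.43654579e-04, -3.93052733e+01, -3.69811499e+01, -2.00274567e-04,
        2.45737494e-03,  7.19356649e-06]), 'tool_pos': array([ 0.18393346, -0.59721714,  0.23111269]), 'tool_rot': array([-3.10631534e+00, -4.67466007e-01, -4.47881099e-06]), 'contact_force': array([ 0.24637462, -0.88178898, -0.0649516 ]), 'wrist_torque': array([-0.03662866, -0.05294695,  0.00587015]), 'opening': 0.0849867590853934}
```

```bash
python3 -c "
import cv2
a=cv2.imread('pics/top1.png');cv2.imwrite('pics/top1c.png',cv2.resize(a[120:270,130:350],None,fx=3.6,fy=3.6,interpolation=2))
a=cv2.imread('pics/side1.png');cv2.imwrite('pics/side1b.png',a)"
```

```text
(no output)
```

View pics/top1.png

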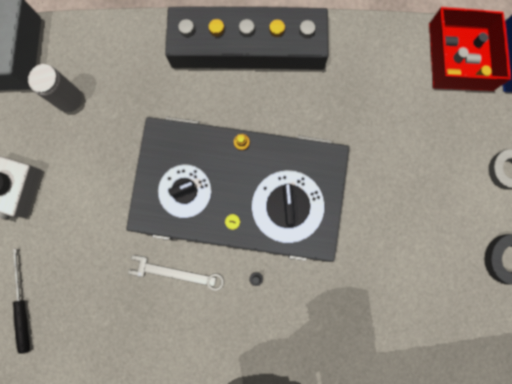

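View pics/top1c.png

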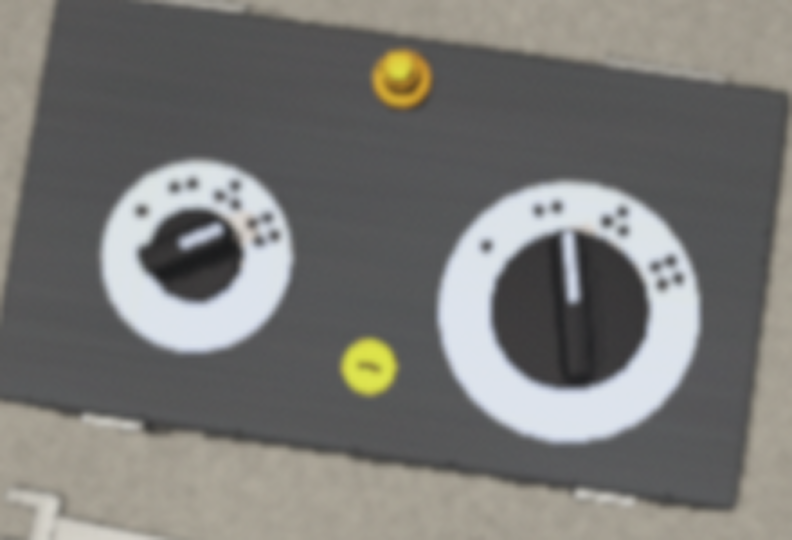

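View pics/side1.png

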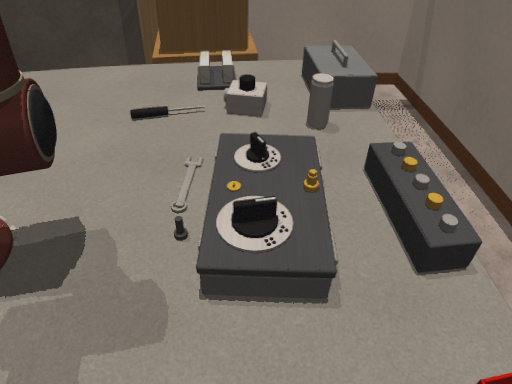

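The top view shows the small dial on the left (plate centre about 185,190 px), its pointer up and to the right at the 4 pips. The large dial is on the right (about 288,206), its pointer between 2 and 3 pips. The brass fitting is at (241,142) and the case is rotated a few degrees clockwise. Next I'll measure precisely.

```bash
cat > meas.py <<'E'
from h import *
def grid(p,x0,x1,y0,y1,z,res=0.0005):
    # rectified plan view at plane z: rows = decreasing x (away=up), cols = decreasing y
    xs=np.arange(x1,x0,-res);ys=np.arange(y1,y0,-res)
    mx=np.zeros((len(xs),len(ys)),np.float32);my=mx.copy()
    for i,x in enumerate(xs):
        for j,y in enumerate(ys): mx[i,j],my[i,j]=proj(p,(x,y,z))
    return cv2.remap(p['img'],mx,my,cv2.INTER_CUBIC)
def plates(p,guess,z=0.081,thr=150):
    g=p['img'].min(axis=2);out=[]
    m=(g>thr).astype(np.uint8)
    n,lab,st,ce=cv2.connectedComponentsWithStats(m)
    for (c,r) in guess:
        # component with largest area near the guess
        best=max((i for i in range(1,n) if st[i,0]<=c<=st[i,0]+st[i,2] and st[i,1]<=r<=st[i,1]+st[i,3]),key=lambda i:st[i,4])
        cn=max(cv2.findContours((lab==best).astype(np.uint8),cv2.RETR_EXTERNAL,cv2.CHAIN_APPROX_NONE)[0],key=len)[:,0]
        P=np.array([atz(p,q.astype(float),z)[:2] for q in cn])
        A=np.c_[2*P,np.ones(len(P))]
        s=np.linalg.lstsq(A,(P**2).sum(1),rcond=None)[0]
        out.append((s[:2],np.sqrt(s[2]+s[:2]@s[:2])))
    return out
E
cat > s2.py <<'E'
from meas import *
T=ctrl.get_image('top');S=ctrl.get_image('side')
a=plates(T,[(288,206),(185,190)]);b=plates(S,[(255,222),(258,156)],thr=110)
print(a,b)
for c,r in a:
  d=[]
  for k in range(12):
    t=k*np.pi/6; q=proj(T,(c[0]+(r-.006)*np.cos(t),c[1]+(r-.006)*np.sin(t),.081)); d.append(depthpt(T,q)[2])
  print('plate z',np.round(d,4))
L,s=a[0][0],a[1][0]
v=s-L; print('sep',np.linalg.norm(v),'case yaw deg',np.degrees(np.arctan2(-v[0],v[1])))
# top bar white line at z .125
for c,n in ((L,'L'),(s,'s')):
  g=grid(T,c[0]-.05,c[0]+.05,c[1]-.05,c[1]+.05,.125)
  m=(g.min(axis=2)>110).astype(np.uint8)
  yy,xx=np.mgrid[:m.shape[0],:m.shape[1]]; m[((yy-100)**2+(xx-100)**2)>(50 if n=='L' else 34)**2]=0
  cv2.imwrite(f'pics/g{n}.png',cv2.resize(np.hstack([g[:,:,::-1],np.dstack([m*255]*3)]),None,fx=2,fy=2))
E
python3 s2.py; python3 -c "
import cv2,numpy as np
cv2.imwrite('pics/g.png',np.vstack([cv2.imread('pics/gL.png'),cv2.imread('pics/gs.png')])[:, :][:800:1]) ;a=cv2.imread('pics/g.png');cv2.imwrite('pics/g.png',cv2.resize(a,(600,600)))"
```

```text
[(array([ 0.54649356, -0.02826822]), np.float64(0.06118638717745041)), (array([0.57041126, 0.1500365 ]), np.float64(0.045175816742704614))] [(array([0.50494786, 0.18477428]), np.float64(0.4616420765259101)), (array([0.50494786, 0.18477428]), np.float64(0.4616420765259101))]
plate z [0.0808 0.08   0.08   0.0805 0.0803 0.0795 0.0792 0.0806 0.0818 0.0799
 0.0811 0.0811]
plate z [0.0804 0.0803 0.0801 0.0799 0.08   0.0803 0.0805 0.0804 0.0803 0.0799
 0.0809 0.0812]
sep 0.17990172104264368 case yaw deg -7.640020689721588Traceback (most recent call last):
  File "<string>", line 3, in <module>
    cv2.imwrite('pics/g.png',np.vstack([cv2.imread('pics/gL.png'),cv2.imread('pics/gs.png')])[:, :][:800:1]) ;a=cv2.imread('pics/g.png');cv2.imwrite('pics/g.png',cv2.resize(a,(600,600)))
                                      ~~~~~~~~~^^^^^^^^^^^^^^^^^^^^^^^^^^^^^^^^^^^^^^^^^^^^^^^^^^^^^^^^^^^^^^^^^^^^^^^^^
    return _nx.concatenate(arrs, 0, dtype=dtype, casting=casting)
           ~~~~~~~~~~~~~~~^^^^^^^^^^^^^^^^^^^^^^^^^^^^^^^^^^^^^^^
ValueError: all the input array dimensions except for the concatenation axis must match exactly, but along dimension 1, the array at index 0 has size 800 and the array at index 1 has size 804
```

```bash
python3 -c "
import cv2,numpy as np
a=np.vstack([cv2.imread('pics/gL.png')[:400,:800],cv2.imread('pics/gs.png')[:400,:800]]);cv2.imwrite('pics/g.png',cv2.resize(a,(600,600)))"
cat > pointer.py <<'E'
from meas import *
def pointer(T,c,rad,name=None,zt=.125):
  g=grid(T,c[0]-.05,c[0]+.05,c[1]-.05,c[1]+.05,zt)[:200,:200]
  m=(g.min(axis=2)>110).astype(np.uint8)
  yy,xx=np.mgrid[:200,:200]; m[((yy-100)**2+(xx-100)**2)>rad**2]=0
  n,lab,st,ce=cv2.connectedComponentsWithStats(m)
  i=1+np.argmax(st[1:,4]); p=np.argwhere(lab==i).astype(np.float32)
  w=-(p-100)*.0005  # (dx,dy) world
  vx,vy,x0,y0=cv2.fitLine(w,cv2.DIST_L2,0,.01,.01).ravel()
  if vx*x0+vy*y0<0: vx,vy=-vx,-vy
  return np.degrees(np.arctan2(vy,vx)),np.degrees(np.arctan2(y0,x0)),(x0,y0),len(p)
if __name__=='__main__':
  T=ctrl.get_image('top')
  L=np.array([.5465,-.0283]);s=np.array([.5704,.1500])
  print('L',pointer(T,L,60),'want -27.6');print('s',pointer(T,s,40),'want 12.4'); save(T,'t_%d.png'%T['shot'])
E
python3 pointer.py
```

```text
L (np.float32(5.6633177), np.float32(5.91065), (np.float32(0.01512312), np.float32(0.0015656635)), 731) want -27.6
s (np.float32(-42.64311), np.float32(43.199436), (np.float32(0.009841383), np.float32(0.009241493)), 911) want 12.4
```

View pics/g.png

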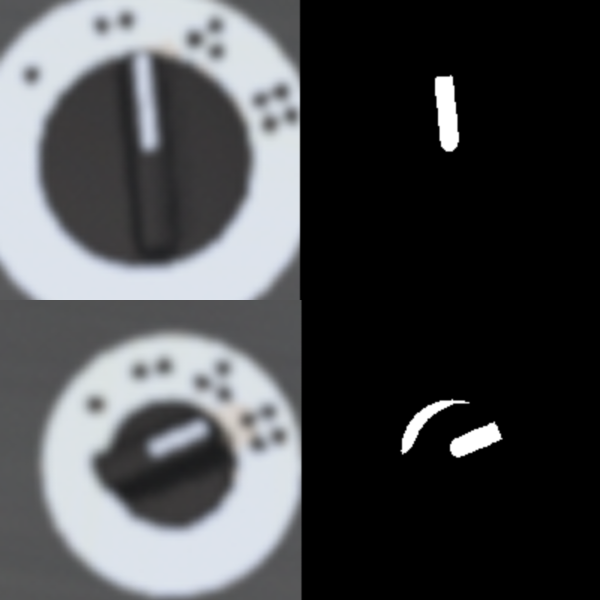

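```bash
sed -i 's/  i=1+np.argmax(st\[1:,4\]); /  i=min((k for k in range(1,n) if st[k,4]>60),key=lambda k:np.hypot(*np.argwhere(lab==k).T-100 if False else (np.argwhere(lab==k)-100).T).min()); /' pointer.py
python3 pointer.py
cat > plan.py <<'E'
from h import *
import sys
x,y,z,yaw=map(float,sys.argv[1:5])
o=ctrl.get_obs();M=cv2.Rodrigues(np.array(o['tool_rot']))[0]
cy=np.degrees(np.arctan2(M[1,0],M[0,0]))
d=M.T@(np.array([x,y,z])-o['tool_pos'])
turn=-(yaw-cy); turn=(turn+90)%180-90
print('t',o['t'],'pos',o['tool_pos'].round(4),'toolx yaw',cy.round(2),'tilt',M[2].round(4),'open',round(o['opening'],4))
print('delta tool',d.round(4),'turn rad',np.radians(turn).round(4),'deg',turn.round(2),'q',o['q'].round(3),'F',np.round(o['contact_force'],2))
E
python3 plan.py .5465 -.0283 .2 5.7
```

```text
L (np.float32(5.543685), np.float32(5.9429197), (np.float32(0.015117327), np.float32(0.00157367)), 733) want -27.6
s (np.float32(-66.42812), np.float32(-65.838684), (np.float32(0.0039920635), np.float32(-0.00889881)), 504) want 12.4
t 0.6 pos [ 0.184  -0.5973  0.2313] toolx yaw 17.12 tilt [-0.  0. -1.] open 0.0857
delta tool [ 0.514  -0.4371  0.0313] turn rad 0.1993 deg 11.42 q [-1.391  0.053  1.613 -0.     1.476 -0.119] F [ 0.35  0.8  -0.01]
```

Call:
{"fn": "apply_moves", "kwargs": {
  "deltas": [
    [0.043,-0.036,0,0,1],
    [0.043,-0.036,0,0,1],
    [0.043,-0.036,0,0,1],
    [0.043,-0.036,0,0,1],
    [0.043,-0.036,0,0,1],
    [0.043,-0.036,0,0,1],
    [0.043,-0.036,0,0,1],
    [0.043,-0.036,0,0,1]
  ],
  "grip_force": 40
}}

```text
t: 1.6
tool_pos: [0.4339, -0.2135, 0.2325]
tool_rot: [3.104, 0.454, 0.006]
contact_force: [0.6, -0.7, -0.2]
opening: 0.0854
```

```bash
python3 plan.py .5465 -.0283 .2 5.7
```

```text
t 1.6 pos [ 0.4339 -0.2135  0.2325] toolx yaw 16.64 tilt [ 0.0032  0.0048 -1.    ] open 0.0854
delta tool [ 0.1608 -0.1454  0.0323] turn rad 0.1909 deg 10.94 q [-6.110e-01 -3.010e-01  1.934e+00 -1.000e-03  1.503e+00  6.690e-01] F [ 0.62 -0.66 -0.22]
```

Call:
{"fn": "apply_moves", "kwargs": {
  "deltas": [
    [0.036,-0.033,0.006,0,1],
    [0.036,-0.033,0.006,0,1],
    [0.036,-0.033,0.006,0,1],
    [0.036,-0.033,0.006,0,1],
    [0.01,-0.009,0.006,0,1],
    [0,0,0,0.1,1],
    [0,0,0,0.1,1],
    [0,0,0,0,1]
  ]
}}

```text
t: 2.6
tool_pos: [0.5451, -0.0261, 0.2028]
tool_rot: [3.131, 0.143, 0.011]
contact_force: [-0.6, -0.7, 0.2]
opening: 0.0855
```

```bash
python3 plan.py .5465 -.0283 .094 5.7
```

```text
t 2.6 pos [ 0.5451 -0.0261  0.2028] toolx yaw 5.22 tilt [ 0.0069  0.0077 -0.9999] open 0.0855
delta tool [0.0004 0.0015 0.1088] turn rad -0.0084 deg -0.48 q [-0.181 -0.123  1.832 -0.006  1.424  1.299] F [-0.56 -0.72  0.25]
```

Call:
{"fn": "apply_moves", "kwargs": {
  "deltas": [
    [0,0.0015,0,0,1],
    [0,0,0.015,0,1],
    [0,0,0.015,0,1],
    [0,0,0.015,0,1],
    [0,0,0.01,0,1],
    [0,0,0,0,1],
    [0,0,0,0,1],
    [0,0,0,0,1]
  ]
}}

```text
t: 3.6
tool_pos: [0.5447, -0.0292, 0.1427]
tool_rot: [3.131, 0.145, 0.008]
contact_force: [0.4, -0.1, 0.4]
opening: 0.0852
```

```bash
python3 plan.py .5465 -.0283 .096 5.7; python3 - <<'E'
from h import *
S=ctrl.get_image('side');T=ctrl.get_image('top')
a=np.hstack([S['img'][90:290,130:380],T['img'][120:320,180:430]]);cv2.imwrite('pics/b1.png',cv2.resize(a[:,:,::-1],(800,320)))
E
```

```text
t 3.6 pos [ 0.5447 -0.0292  0.1427] toolx yaw 5.31 tilt [ 0.0048  0.0076 -1.    ] open 0.0852
delta tool [ 0.0017 -0.001   0.0467] turn rad -0.0068 deg -0.39 q [-0.187 -0.069  1.886 -0.006  1.318  1.293] F [ 0.37 -0.06  0.43]
```

View pics/b1.png

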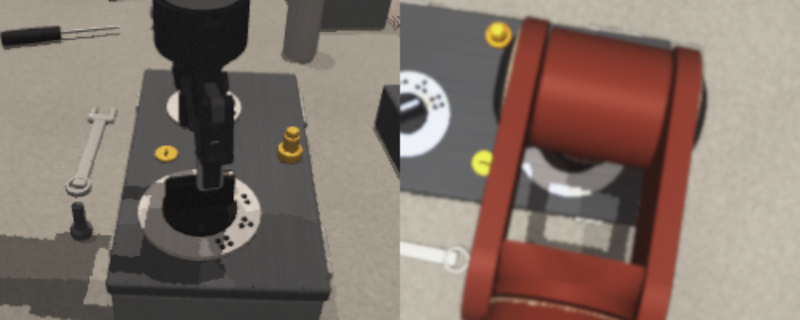

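The side view shows the fingers straddling the large bar (about 200,185 in the crop). The arm blocks the top view. Descending now.

Call:
{"fn": "apply_moves", "kwargs": {
  "deltas": [
    [0.001,0,0.01,0,1],
    [0,0,0.012,0,1],
    [0,0,0.012,0,1],
    [0,0,0.009,0,1],
    [0,0,0,0,1],
    [0,0,0,0,-1],
    [0,0,0,0,-1],
    [0,0,0,0,-1]
  ],
  "grip_force": 30
}}

```text
t: 4.7
tool_pos: [0.5462, -0.0294, 0.097]
tool_rot: [3.131, 0.145, 0.009]
contact_force: [-0.1, 0.3, 0.2]
opening: 0.0325
```

```bash
python3 plan.py .5465 -.0283 .096 5.7; python3 - <<'E'
from h import *
S=ctrl.get_image('side')
cv2.imwrite('pics/b2.png',cv2.resize(S['img'][90:290,130:380,::-1],(750,600)))
E
```

```text
t 4.7 pos [ 0.5462 -0.0294  0.097 ] toolx yaw 5.31 tilt [ 0.0055  0.0078 -1.    ] open 0.0325
delta tool [ 0.0004 -0.0011  0.001 ] turn rad -0.0068 deg -0.39 q [-0.187 -0.014  1.914 -0.006  1.234  1.293] F [-0.07  0.3   0.19]
```

View pics/b2.png

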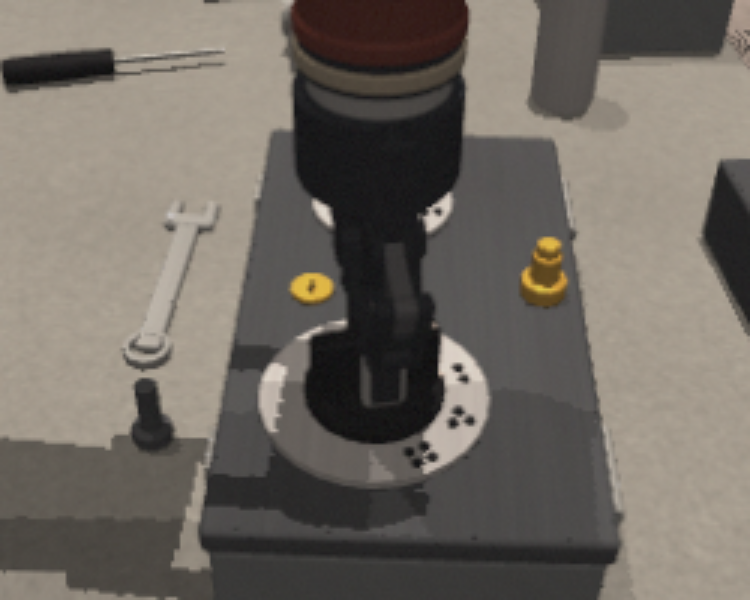

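The fingers are around the bar at the centre and closing.

Call:
{"fn": "apply_moves", "kwargs": {
  "deltas": [
    [0,-0.001,0,0,-1],
    [0,0,0,0,-1],
    [0,0,0,0,-1],
    [0,0,0,0,-1],
    [0,0,0,0,-1],
    [0,0,0,0,-1],
    [0,0,0,0,-1],
    [0,0,0,0,-1]
  ]
}}

```text
t: 5.75
tool_pos: [0.5461, -0.0271, 0.0973]
tool_rot: [3.134, 0.145, 0.009]
contact_force: [-0.2, 1.2, -0.6]
opening: 0.0136
```

```bash
python3 plan.py .5465 -.0283 .096 -27.64
```

```text
t 5.75 pos [ 0.5461 -0.0271  0.0973] toolx yaw 5.3 tilt [ 0.0058  0.0049 -1.    ] open 0.0136
delta tool [0.0003 0.0012 0.0013] turn rad 0.575 deg 32.94 q [-0.184 -0.015  1.915 -0.003  1.235  1.295] F [-0.23  1.23 -0.57]
```

Call:
{"fn": "apply_moves", "kwargs": {
  "deltas": [
    [0,0,0,0.1,-1],
    [0,0,0,0.1,-1],
    [0,0,0,0.1,-1],
    [0,0,0,0.1,-1],
    [0,0,0,0.1,-1],
    [0,0,0,0.075,-1],
    [0,0,0,0,-1],
    [0,0,0,0,-1]
  ]
}}

```text
t: 6.75
tool_pos: [0.546, -0.0268, 0.0973]
tool_rot: [3.042, -0.774, 0.011]
contact_force: [1.3, 1.8, -0.3]
opening: 0.0135
```

```bash
python3 plan.py .5465 -.0283 .096 -27.64
```

```text
t 6.75 pos [ 0.546  -0.0268  0.0973] toolx yaw -28.54 tilt [ 0.0073  0.0011 -1.    ] open 0.0135
delta tool [0.0011 0.0011 0.0014] turn rad -0.0157 deg -0.9 q [-0.184 -0.015  1.915 -0.004  1.235  1.887] F [ 1.25  1.84 -0.26]
```

Call:
{"fn": "apply_moves", "kwargs": {
  "deltas": [
    [0,0,0,-0.015,-1],
    [0,0,0,0,-1],
    [0,0,0,0,1],
    [0,0,0,0,1],
    [0,0,0,0,1],
    [0,0,0,0,1],
    [0,0,0,0,1],
    [0,0,0,0,1]
  ]
}}

```text
t: 7.75
tool_pos: [0.5464, -0.0277, 0.0977]
tool_rot: [3.047, -0.747, 0.013]
contact_force: [0.1, -0.5, -0.7]
opening: 0.0857
```

Call:
{"fn": "apply_moves", "kwargs": {
  "deltas": [
    [0,0,0,0,1],
    [0,0,-0.012,0,1],
    [0,0,-0.02,0,1],
    [0,0,-0.03,0,1],
    [0,0,-0.03,0,1],
    [0,0,-0.02,0,1],
    [0,0,0,0,1],
    [0,0,0,0,1]
  ]
}}

```text
t: 8.75
tool_pos: [0.5459, -0.027, 0.2171]
tool_rot: [3.047, -0.746, 0.017]
contact_force: [-0.9, -0.4, -0.0]
opening: 0.0855
```

```bash
python3 plan.py .5704 .15 .2 -66.2; python3 - <<'E'
from h import *
S=ctrl.get_image('side')
cv2.imwrite('pics/b3.png',cv2.resize(S['img'][90:290,130:380,::-1],(750,600)))
E
```

```text
t 8.75 pos [ 0.5459 -0.027   0.2171] toolx yaw -27.53 tilt [ 0.0116  0.0014 -0.9999] open 0.0855
delta tool [-0.0603 -0.1683  0.0162] turn rad 0.6749 deg 38.67 q [-0.183 -0.133  1.817 -0.005  1.447  1.869] F [-0.86 -0.36 -0.03]
```

View pics/b3.png

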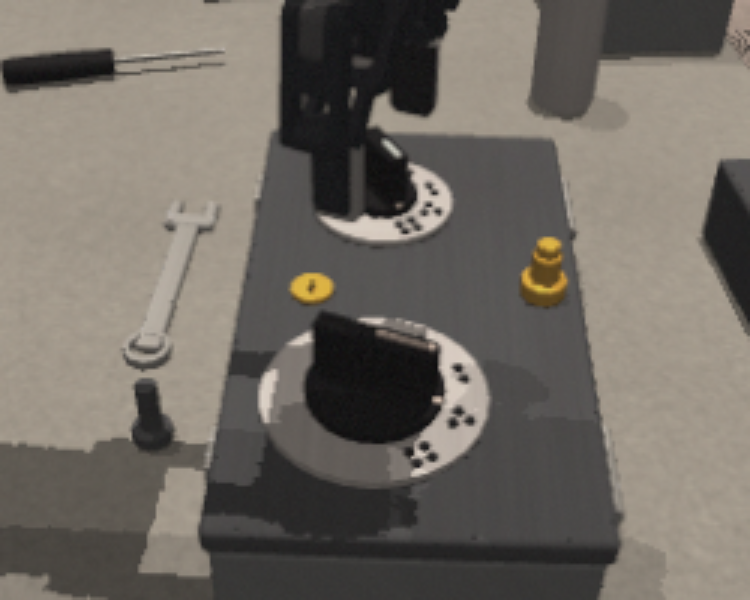

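The large pointer now looks set toward the 3 pips. I'll move to the small dial and recheck from the top view, which should be clear of the arm.

Call:
{"fn": "apply_moves", "kwargs": {
  "deltas": [
    [-0.015,-0.042,0,0,1],
    [-0.015,-0.042,0,0,1],
    [-0.015,-0.042,0,0,1],
    [-0.015,-0.042,0,0,1],
    [0,0,0,0.15,1],
    [0,0,0,0.15,1],
    [0,0,0,0.15,1],
    [0,0,0,0.15,1]
  ]
}}

```text
t: 9.8
tool_pos: [0.5661, 0.155, 0.2035]
tool_rot: [2.668, -1.636, -0.005]
contact_force: [0.3, 0.6, -0.0]
opening: 0.0855
```

```bash
python3 plan.py .5704 .15 .2 -66.2; python3 pointer.py; python3 - <<'E'
from h import *
S=ctrl.get_image('side');T=ctrl.get_image('top')
a=np.hstack([S['img'][90:290,130:380],T['img'][120:320,130:380]]);cv2.imwrite('pics/b4.png',cv2.resize(a[:,:,::-1],(800,320)))
E
```

```text
t 9.8 pos [0.5661 0.155  0.2035] toolx yaw -63.05 tilt [ 0.0038  0.012  -0.9999] open 0.0855
delta tool [ 0.0064 -0.0016  0.0035] turn rad 0.055 deg 3.15 q [ 0.144 -0.011  1.725 -0.007  1.438  2.816] F [ 0.29  0.56 -0.01]
L (np.float32(-27.4373), np.float32(-27.301147), (np.float32(0.013220573), np.float32(-0.0068239826)), 909) want -27.6
s (np.float32(-66.08317), np.float32(-65.7451), (np.float32(0.0041807694), np.float32(-0.009278847)), 260) want 12.4
```

View pics/b4.png

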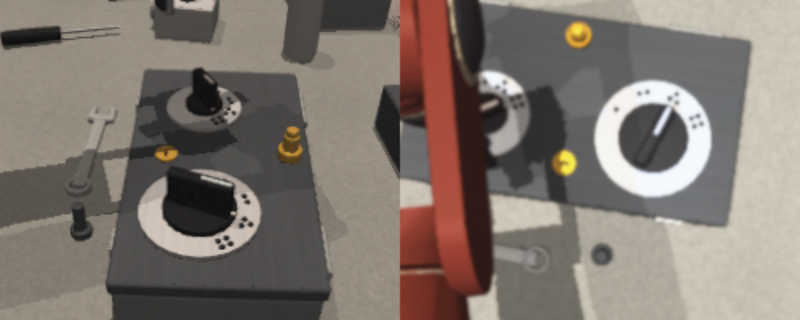

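The top view gives the large pointer at -27.4° against a target of -27.6°, and it aims at the 3 pips. Next is the small dial.

Call:
{"fn": "apply_moves", "kwargs": {
  "deltas": [
    [0.006,-0.0015,0,0,1],
    [0,0,0,0.055,1],
    [0,0,0.02,0,1],
    [0,0,0.02,0,1],
    [0,0,0.02,0,1],
    [0,0,0,0,1],
    [0,0,0,0,1],
    [0,0,0,0,1]
  ]
}}

```text
t: 10.95
tool_pos: [0.5688, 0.1482, 0.1364]
tool_rot: [2.63, -1.689, -0.009]
contact_force: [0.2, -0.1, 1.1]
opening: 0.0854
```

```bash
python3 plan.py .5704 .15 .097 -66.2; python3 - <<'E'
from h import *
S=ctrl.get_image('side')
cv2.imwrite('pics/b5.png',cv2.resize(S['img'][50:250,130:380,::-1],(750,600)))
E
```

```text
t 10.95 pos [0.5688 0.1482 0.1364] toolx yaw -65.42 tilt [ 0.0033  0.0162 -0.9999] open 0.0854
delta tool [-0.0011 -0.0028  0.0393] turn rad 0.0137 deg 0.78 q [ 0.132  0.052  1.777 -0.008  1.328  2.847] F [ 0.16 -0.12  1.12]
```

View pics/b5.png

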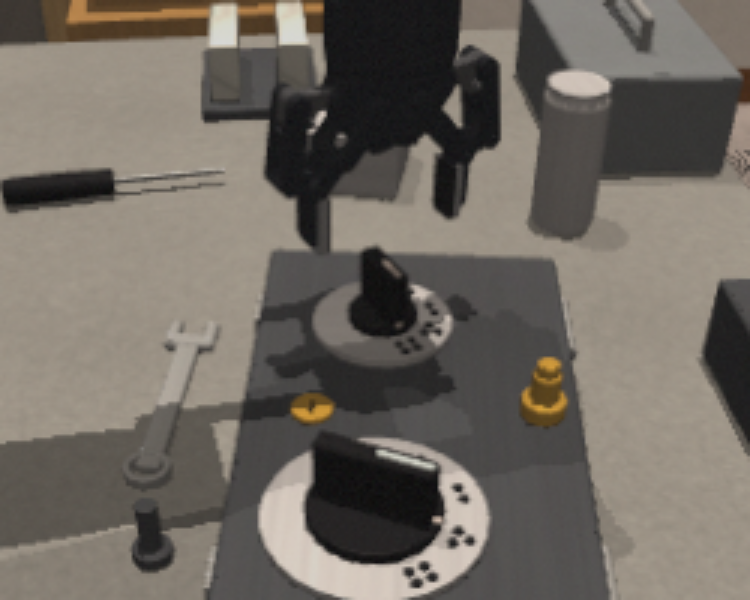

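The open fingers straddle the small bar at about (385,285), and the large dial hasn't changed.

Call:
{"fn": "apply_moves", "kwargs": {
  "deltas": [
    [-0.001,-0.0025,0,0.012,1],
    [0,0,0.012,0,1],
    [0,0,0.012,0,1],
    [0,0,0.011,0,1],
    [0,0,0,0,1],
    [0,0,0,0,1],
    [0,0,0,0,1],
    [0,0,0,0,1]
  ]
}}

```text
t: 12.0
tool_pos: [0.5712, 0.1501, 0.1002]
tool_rot: [2.621, -1.707, -0.006]
contact_force: [0.3, -0.6, 0.4]
opening: 0.0856
```

```bash
python3 plan.py .5704 .15 .097 -66.2
```

```text
t 12.0 pos [0.5712 0.1501 0.1002] toolx yaw -66.14 tilt [ 0.0043  0.0138 -0.9999] open 0.0856
delta tool [-0.0002  0.0007  0.0032] turn rad 0.0011 deg 0.06 q [ 0.135  0.096  1.795 -0.008  1.263  2.863] F [ 0.27 -0.58  0.44]
```

Call:
{"fn": "apply_moves", "kwargs": {
  "deltas": [
    [0,0.0005,0.003,0,1],
    [0,0,0,0,-1],
    [0,0,0,0,-1],
    [0,0,0,0,-1],
    [0,0,0,0,-1],
    [0,0,0,0,-1],
    [0,0,0,0,-1],
    [0,0,0,0,-1]
  ]
}}

```text
t: 13.0
tool_pos: [0.5711, 0.15, 0.0978]
tool_rot: [2.622, -1.707, -0.005]
contact_force: [-0.7, 0.5, 1.2]
opening: 0.0137
```

```bash
python3 plan.py .5704 .15 .097 12.36
```

```text
t 13.0 pos [0.5711 0.15   0.0978] toolx yaw -66.14 tilt [ 0.0045  0.0124 -0.9999] open 0.0137
delta tool [-0.0003  0.0006  0.0008] turn rad -1.37 deg -78.5 q [ 0.135  0.097  1.798 -0.008  1.257  2.862] F [-0.74  0.53  1.19]
```

Call:
{"fn": "apply_moves", "kwargs": {
  "deltas": [
    [0,0,0,0,-1],
    [0,0,0,-0.1,-1],
    [0,0,0,-0.12,-1],
    [0,0,0,-0.12,-1],
    [0,0,0,-0.12,-1],
    [0,0,0,-0.12,-1],
    [0,0,0,-0.12,-1],
    [0,0,0,0,-1]
  ]
}}

```text
t: 14.0
tool_pos: [0.5719, 0.1507, 0.0978]
tool_rot: [3.06, -0.675, -0.008]
contact_force: [-1.1, -1.1, 0.0]
opening: 0.0135
```

```bash
python3 plan.py .5704 .15 .097 12.36
```

```text
t 14.0 pos [0.5719 0.1507 0.0978] toolx yaw -24.88 tilt [-0.0033  0.0093 -1.    ] open 0.0135
delta tool [-0.0011  0.0013  0.0009] turn rad -0.65 deg -37.24 q [ 0.135  0.098  1.797 -0.006  1.254  2.142] F [-1.15 -1.05  0.02]
```

Call:
{"fn": "apply_moves", "kwargs": {
  "deltas": [
    [-0.001,0.001,0,-0.1,-1],
    [0,0,0,-0.11,-1],
    [0,0,0,-0.11,-1],
    [0,0,0,-0.11,-1],
    [0,0,0,-0.11,-1],
    [0,0,0,-0.1,-1],
    [0,0,0,0,-1],
    [0,0,0,0,-1]
  ]
}}

```text
t: 15.0
tool_pos: [0.5721, 0.1517, 0.0978]
tool_rot: [3.121, 0.324, -0.004]
contact_force: [-0.5, 0.3, 0.4]
opening: 0.0134
```

```bash
python3 plan.py .5704 .15 .097 12.36
```

```text
t 15.0 pos [0.5721 0.1517 0.0978] toolx yaw 11.86 tilt [-0.0029  0.0033 -1.    ] open 0.0134
delta tool [-0.0021  0.0013  0.0008] turn rad -0.0088 deg -0.5 q [ 0.135  0.095  1.8   -0.004  1.249  1.5  ] F [-0.46  0.35  0.43]
```

Call:
{"fn": "apply_moves", "kwargs": {
  "deltas": [
    [0,0,0,-0.009,-1],
    [0,0,0,0,-1],
    [0,0,0,0,1],
    [0,0,0,0,1],
    [0,0,0,0,1],
    [0,0,0,0,1],
    [0,0,0,0,1],
    [0,0,0,0,1]
  ]
}}

```text
t: 16.0
tool_pos: [0.5722, 0.1515, 0.0978]
tool_rot: [3.12, 0.334, -0.004]
contact_force: [0.1, -0.2, -0.5]
opening: 0.0855
```

Call:
{"fn": "apply_moves", "kwargs": {
  "deltas": [
    [0,0,0,0,1],
    [0,0,-0.012,0,1],
    [0,0,-0.02,0,1],
    [0,0,-0.03,0,1],
    [0,0,-0.03,0,1],
    [0,0,-0.03,0,1],
    [0,0,-0.03,0,1],
    [0,0,0,0,1]
  ]
}}

```text
t: 17.0
tool_pos: [0.574, 0.1524, 0.2652]
tool_rot: [3.12, 0.334, 0.011]
contact_force: [0.2, -0.7, -0.1]
opening: 0.0852
```

Call:
{"fn": "apply_moves", "kwargs": {
  "deltas": [
    [0,-0.05,0,0,1],
    [0,-0.05,0,0,1],
    [0,-0.05,0,0,1],
    [0,-0.05,0,0,1],
    [0,-0.05,0,0,1],
    [0,0,0,0,1],
    [0,0,0,0,1],
    [0,0,0,0,1]
  ]
}}

```text
t: 18.0
tool_pos: [0.5183, 0.4007, 0.2606]
tool_rot: [3.117, 0.328, 0.005]
contact_force: [-0.3, -0.4, -0.3]
opening: 0.0853
```

```bash
python3 plan.py .5704 .15 .097 12.36;python3 pointer.py; python3 - <<'E'
from h import *
S=ctrl.get_image('side');T=ctrl.get_image('top')
a=np.hstack([S['img'][90:290,130:380],T['img'][100:300,110:360]]);cv2.imwrite('pics/b6.png',cv2.resize(a[:,:,::-1],(800,320)))
cv2.imwrite('pics/b7.png',cv2.resize(T['img'][120:270,130:350,::-1],None,fx=3.6,fy=3.6,interpolation=2))
E
```

```text
t 18.0 pos [0.5183 0.4007 0.2606] toolx yaw 12.0 tilt [ 0.0023  0.0075 -1.    ] open 0.0853
delta tool [-0.0016  0.2548  0.1655] turn rad -0.0063 deg -0.36 q [ 0.548  0.108  1.506 -0.008  1.528  1.91 ] F [-0.34 -0.41 -0.25]
L (np.float32(-27.436428), np.float32(-27.175165), (np.float32(0.013492064), np.float32(-0.006926588)), 756) want -27.6
s (np.float32(144.80695), np.float32(55.210583), (np.float32(0.006130703), np.float32(0.008824403)), 1381) want 12.4
```

View pics/b7.png

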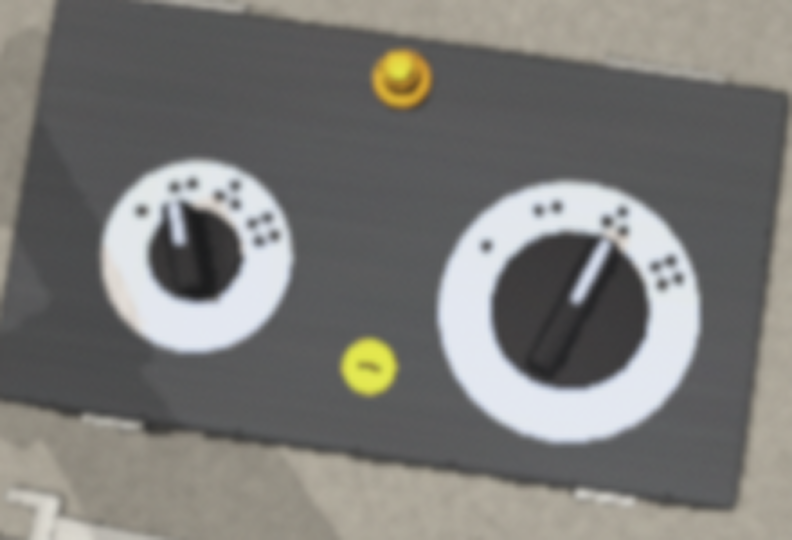

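View pics/b6.png

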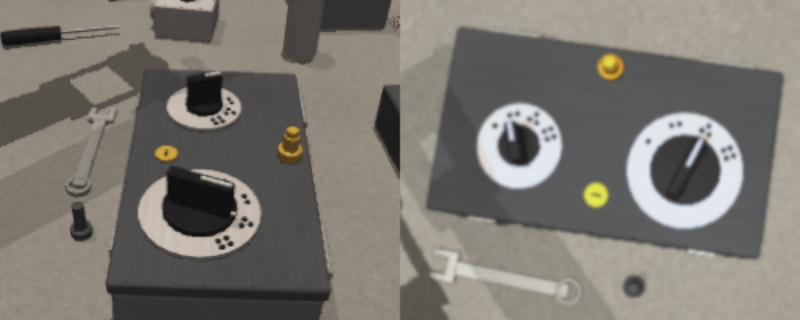

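The large pointer is on 3 pips and the small one appears to be on 2 pips. My small-dial fit picked up the plate, so I'll measure that one again.

```bash
python3 - <<'E'
from pointer import *
T=ctrl.get_image('top');s=np.array([.5704,.15])
for r in (24,28,30,32,34): print(r,pointer(T,s,r))
g=grid(T,s[0]-.05,s[0]+.05,s[1]-.05,s[1]+.05,.125)[:200,:200]
# draw ideal line
a=np.radians(12.36); im=cv2.resize(g[:,:,::-1],(600,600),interpolation=2).copy()
cv2.line(im,(300,300),(int(300-126*np.sin(a)),int(300-126*np.cos(a))),(0,0,255),1)
cv2.imwrite('pics/b8.png',im)
E
```

```text
24 (np.float32(9.933783), np.float32(12.182772), (np.float32(0.0059508476), np.float32(0.0012847459)), 295)
28 (np.float32(11.207636), np.float32(12.233795), (np.float32(0.0069511496), np.float32(0.001507184)), 348)
30 (np.float32(11.369834), np.float32(12.2134905), (np.float32(0.0074425135), np.float32(0.0016109627)), 374)
32 (np.float32(11.935704), np.float32(12.316403), (np.float32(0.00796393), np.float32(0.001738806)), 402)
34 (np.float32(12.268241), np.float32(12.385691), (np.float32(0.008482559), np.float32(0.0018627908)), 430)
```

View pics/b8.png

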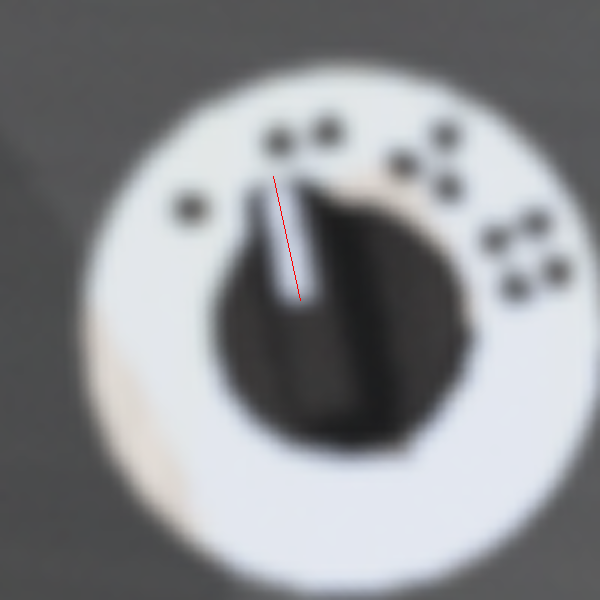

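The small pointer's line lies along the ideal 2-pip direction: 12.2–12.4° through the axis, against a target of 12.4°. I'm handing in.

```bash
python3 -c "
from station import ctrl
print(ctrl.finish_job())"
```

```text
the job is handed in; nothing more can be done
None
```

Both dials are set and released, and the job is handed in after about 18 s of the 48 s allowed. I turned the large dial to 3 pips first, then the small dial to 2 pips. The arm then backed well clear of the case, touching nothing.

| Dial | Final pointer direction (top camera, world frame) | Target |
|---|---|---|
| Large, 3 pips | −27.4° | −27.6° |
| Small, 2 pips | about 12.3° | 12.4° |

- **Large dial:** it had not moved when I measured it again after turning the small dial.
- **Forces and scene:** readings taken after each move stayed under about 3 N, and the brass fitting stayed where it was.
- **Failed or differing checks:**
  - The first fit of the small pointer at the end was wrong because it picked up the bright plate. I measured again with a tighter mask: the line's slope read 9.9–12.3° depending on mask size, while the direction through the dial axis stayed at 12.2–12.4°. An overlay of the target direction agreed with this.
  - The network's two-view point for the small dial was about 5–7 mm off, so I used circle fits to the plates from the top camera. They gave 179.9 mm between the dials, against the 180 mm stated.
  - The same circle fit in the side view failed and was not used.

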